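# Tip the front row of turned rollers into the bowl

## Robot

A 6-joint arm with a two-finger parallel gripper is mounted at the origin on the work surface. World frame = base frame: x ahead of the robot, y to its left, z up, the work surface at z = 0. Lengths are in mm, angles in rad, forces in N, time in s.
With the tool pointing down it reaches from about 350 to 950 mm from the base axis. Payload 17.4 kg.
Tool frame: the origin (TCP) lies at the very end of the fingers, on their centre line; the grasp point (between the pads) lies 19 mm behind it; z points along the fingers, x is the direction in which the jaws open and shut, and the axes are right-handed (so a half turn about z gives the same grasp; the last joint's range is limited). The gripper opens to 93 mm and grips with 3 to 60 N. Pads are 15 mm wide; open, the fingers measure 128 mm over their backs; the gripper's body (75 mm by 188 mm) begins 65 mm behind the grasp point.
Start: joints at [1.088, 0.116, 1.442, -0, 1.584, -0.038], TCP at [290.446, 609.322, 218.646] pointing down, gripper open.
Joint ranges: [-2.83, 2.83], [-0.83, 2.19], [0.07, 2.5], [-1.14, 4.28], [0.01, 3], [-2.97, 2.97]. Speed limits (rad/s): [1.89, 1.89, 2.22, 3.14, 3.14, 3.14].

## Interface

Orientations are given as a unit quaternion [x, y, z, w].
In Python, from workcell import robot gives the robot as it stands.
- The arm moves only by the tool move_arm, never from a script. Its argument "motion" is a list that holds one entry, the list of rows, each a list of 5 numbers: the opening in per cent of the stroke, from 0 (shut) to 100 (fully open), then the shift along the tool's x, y, z as a fraction of full scale, then the turn about the tool's z as a fraction of full scale. A call has 1 to 12 rows; each row shifts and turns the commanded pose from where the row before left it, along the tool's axes as they then stand; what a row does not reach is not made up. Full scale, the value 1, is 800 mm for a shift and pi rad for a turn. A row lasts 1/12 s, in which the tool goes at most 41.7 mm and 7.16 degrees, less where a joint would pass 70% of its speed; a pose out of reach is approached as far as the arm can. A call with a number of a shift or a turn outside -1 to 1 is refused whole. A call with a gripper value outside its range is refused whole. The fingers move at their own pace and stop on an object; the grip force is fixed at half the most. Time passes only in rows, so rows that do not move let the fingers close. It gives the time, the measured TCP pose, the force and the opening at its end, in the units of the state.
- robot.state(): the state, without advancing time (a new reading comes with each control period).
- robot.snapshot(name): name is "scene" or "side" or "wrist"; returns the picture (420x560x3 uint8, blue, green, red); there is no depth.
- robot.get_calibration(name): a dict with "fx", "fy", "cx", "cy" (pixels), "T" (4x4, takes a point from camera to world coordinates); the wrist camera has in their place "T_tool_cam" (4x4, takes a point from camera to tool coordinates, whose origin is the TCP and whose axes are the tool frame's). Camera axes: x right, y down, z forward; pixel columns grow to the right and rows downward; lengths in mm; the calibration is good to about 2 mm. A picture is of the moment at which its call begins: read the wrist's pose just before it. get_calibration takes no time and is no camera call.
- robot.job_done(): hands the job in, once; it reports no verdict.
The state is a dict: "t": time; "joint_pos": joint angles; "qvel": joint speeds; "tau": joint torques, N m; "ee_pos": TCP position; "eef_rot": TCP orientation; "contact_force": force on the tool from outside, world axes, zero at the start; "ft_torque": the same for the moment, N m; "opening": finger opening in mm.
Only numpy, scipy, OpenCV 4.12 (cv2) and the standard library are available. Lean on these libraries where they do the work, as an engineer would, in place of code of your own. Each camera call takes 0.05 s, during which the arm holds its last target. There are 200 camera calls.

## Task

Pick up the grooved counting board by its handle, with all six rollers on it, and tip it with its low lip close above the mouth of the wide wooden bowl so that only the front row, the two rollers behind the low lip, rolls off into the bowl. Then set the board back down flat on the white step, gently and not dropped, with the other two rows still in their grooves, and let go. Leave the bowl standing about where it is and do not disturb the other carvings and tools.

Things in the scene. Friction and masses are not known exactly. Their poses are not given: they have to be found in the camera images.
- step: Fixed white-painted plank step (low display platform) on the right of the counter, 300 x 340 x 50 mm high; origin at the centre of its underside, its x axis along the 300 mm side, its y axis along the 340 mm side (pointing roughly to the robot's left), top surface 50 mm above the counter. A small carved duck (70 mm high, about 105 x 50 mm) stands on its far side beside the board.
- board: Loose pale wooden counting board, 0.22 to 0.35 kg empty, flat on the step, low lip to the robot's left (roughly +y). Origin: centre of the underside of its tray part; x axis from handle to lip, y across, z up. Tray part 118 mm long (x = -63 to 55 mm), 140 wide; floor 9 thick, side walls 25 high, 7 thick, back wall 34 high. Three grooves 32 mm wide across it, two rollers side by side in each.
- board_grip (a point): Point at which to grip the board's handle across its 22 mm width: x = -112, y = 0, z = 26 mm in the board's frame, whose axes it shares. The handle is a straight bar in line with the board's x, 22 mm wide, 24 mm high (z = 14 to 38 mm), free from x = -83 to -165 mm.
- board_lip (a point): Middle of the top outer edge of the board's low front lip: x = 55, y = 0, z = 11 mm in the board's frame, whose axes it shares. The lip is 5 mm thick and only 2 mm above the floor: rollers go over it once the board is tipped about 30 degrees lip-down.
- board_rib (a point): Middle of the top of the first cross rib, between front and middle rows: x = 15.5, y = 0, z = 16 mm in the board's frame. It and the second rib (x = -21.5 mm) are 5 mm thick and 7 mm above the floor: rollers go over them only beyond about 55 degrees of tip.
- bowl: Loose wide low round wooden bowl, 175 mm across at the rim, 70 mm high, about 0.4 kg, wall 6 mm, inner floor 7 mm above its underside, empty, mouth 160 mm wide inside. Origin at the centre of its underside. It stands on the counter left of the step; it and a narrower, taller carved cup with a flat lid swap places from start to start.
- bowl_rim (a point): Centre of the bowl's mouth, at rim height, 70 mm above the bowl's origin.
- roller_a1: Turned wooden roller, a cylinder 30 mm in diameter and 60 mm long, 26 g, lying across the board in the front groove (behind the low lip), on the robot-far (-y of the board) side; origin at its centre, y axis along its length. At rest in its groove its centre is at x = 34 mm, z = 24 mm in the board's frame. To go into the bowl.
- roller_a2: Turned wooden roller, a cylinder 30 mm in diameter and 60 mm long, 26 g, lying across the board in the front groove (behind the low lip), on the robot-near (+y of the board) side; origin at its centre, y axis along its length. At rest in its groove its centre is at x = 34 mm, z = 24 mm in the board's frame. To go into the bowl.
- roller_b1: Turned wooden roller, a cylinder 30 mm in diameter and 60 mm long, 26 g, lying across the board in the middle groove (behind the first rib), on the robot-far (-y of the board) side; origin at its centre, y axis along its length. At rest in its groove its centre is at x = -3 mm, z = 24 mm in the board's frame. To stay on the board.
- roller_b2: Turned wooden roller, a cylinder 30 mm in diameter and 60 mm long, 26 g, lying across the board in the middle groove (behind the first rib), on the robot-near (+y of the board) side; origin at its centre, y axis along its length. At rest in its groove its centre is at x = -3 mm, z = 24 mm in the board's frame. To stay on the board.
- roller_c1: Turned wooden roller, a cylinder 30 mm in diameter and 60 mm long, 26 g, lying across the board in the rear groove (next to the handle), on the robot-far (-y of the board) side; origin at its centre, y axis along its length. At rest in its groove its centre is at x = -40 mm, z = 24 mm in the board's frame. To stay on the board.
- roller_c2: Turned wooden roller, a cylinder 30 mm in diameter and 60 mm long, 26 g, lying across the board in the rear groove (next to the handle), on the robot-near (+y of the board) side; origin at its centre, y axis along its length. At rest in its groove its centre is at x = -40 mm, z = 24 mm in the board's frame. To stay on the board.
- tall_cup: Bystander: carved round cup with a flat sunken lid, 80 mm across, 105 mm high, origin under its centre.
- duck: Bystander: small carved duck on the step, 70 mm high, 105 mm long, origin under its centre.
- turtle: Bystander: carved turtle, 115 mm across its legs, 36 mm high, origin under its centre, on the counter between step and bowl.
- owl: Bystander: carved owl, 70 mm across, 120 mm high, origin under its centre, at the far side.
- gouge: Bystander: wood-carving gouge with a wooden handle, lying on the left of the counter, 210 mm long, origin under its middle.
Mind the look-alikes: they are no part of the job. Leave any yellow look-alike of the roller_c2 alone.

How it is judged:
By the outcome, as a careful person would: the job done as asked, in the order asked, and still so for the second after the job is handed in, with the robot touching nothing.
It also fails if it takes over 69 s, if anything falls off the work surface, if the arm or the gripper's body presses on something with over 40 N, if the wrist force passes 120 N, or if a joint passes its speed limit or range.

## Working session

There is one attempt and no reset: what is moved stays moved. The work goes in short steps, Python scripts to look and compute and a tool call to move; the robot and the scene stay as the last step left them, time stands still between calls to the robot, and variables do not carry over. Pictures are saved under pics/ and viewed, about 8 in all and at most 12, crops included, and the job is handed in when it is done.

Besides the shell and the picture viewer there is one more tool, called after "Request:" as name(argument=value, ...) on one line, values as JSON. move_arm: Moves the arm, as the interface text tells. Shift numbers are shares of 800 mm and turn numbers shares of pi rad, none past 1 either way. Its arguments: {"type":"object","properties":{"motion":{"type":"array","items":{"type":"array","items":{"type":"array","items":{"type":"number"}}}}},"required":["motion"]}

```bash
mkdir -p pics; ls
python3 - <<'E'
from workcell import robot
import cv2,numpy as np
print(robot.state())
for n in("scene","side"):
    cv2.imwrite(f"pics/{n}0.png",robot.snapshot(n)); c=robot.get_calibration(n); print(n,c)
print(robot.get_calibration("wrist"))
E
```

```text
pics
{'t': 0.0, 'joint_pos': array([ 1.08820994e+00,  1.16520265e-01,  1.44228604e+00, -9.29662814e-06,
        1.58400561e+00, -3.78224670e-02]), 'qvel': array([-0.00095159, -0.00209044,  0.00017433,  0.00031798, -0.00163633,
        0.00060417]), 'tau': array([-2.41879221e-03, -7.21265745e+01, -6.22610521e+01,  7.77104055e-02,
        2.38154421e-02, -7.24211850e-05]), 'ee_pos': array([290.34099303, 609.13114203, 217.86916811]), 'eef_rot': array([ 8.45648968e-01,  5.33739123e-01, -5.25140978e-04,  3.09680026e-04]), 'contact_force': array([-0.54620195,  0.49038396, -0.36676814]), 'ft_torque': array([ 0.05244301, -0.04276396,  0.0162256 ]), 'opening': 92.63443455082127}
scene {'fx': 505.1744361016755, 'fy': 505.1744361016755, 'cx': 291.44043188839197, 'cy': 212.60901366859758, 'T': array([[-5.67294150e-01,  5.13508715e-01, -6.43805985e-01,
         1.43560437e+03],
       [ 8.23231340e-01,  3.33092211e-01, -4.59717021e-01,
         5.96501740e+02],
       [-2.16219382e-02, -7.90796041e-01, -6.11697731e-01,
         8.76685724e+02],
       [ 0.00000000e+00,  0.00000000e+00,  0.0000000
[... 247 characters left out ...]
876711e-01, -5.54630929e-01,  7.73441153e-01,
        -1.08059362e+03],
       [-6.22277451e-03, -8.11465591e-01, -5.84367069e-01,
         8.52622268e+02],
       [ 0.00000000e+00,  0.00000000e+00,  0.00000000e+00,
         1.00000000e+00]])}
{'fx': 311.3080751966465, 'fy': 311.3080751966465, 'cx': 279.254273549786, 'cy': 213.24640529714745, 'T_tool_cam': array([[ 9.99999745e-01, -3.63557134e-04, -6.14545031e-04,
         8.17835056e-02],
       [ 5.26535195e-04,  9.56795885e-01,  2.90759964e-01,
        -8.08889235e+01],
       [ 4.82286298e-04, -2.90760213e-01,  9.56795833e-01,
        -1.65241360e+02],
       [ 0.00000000e+00,  0.00000000e+00,  0.00000000e+00,
         1.00000000e+00]])}
```

View pics/scene0.png

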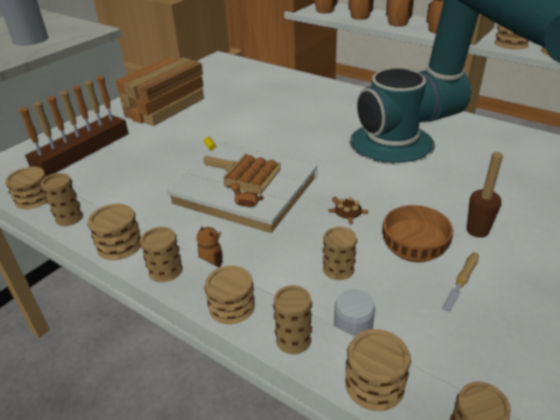

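View pics/side0.png

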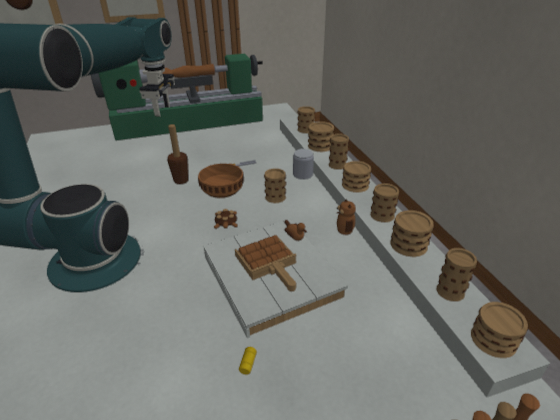

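The scene view shows the board with rollers at about (250,172), its handle end at (207,162) and the bowl at (417,232). The side view has the board at (266,257), the handle end at (294,286) and the bowl at (221,180). Next I'll get rough positions.

```bash
cat > h.py <<'E'
from workcell import robot
import cv2,numpy as np
from scipy.spatial.transform import Rotation as R
def cam(n,st=None):
    c=robot.get_calibration(n)
    if n!="wrist": T=c["T"]
    else:
        W=np.eye(4);W[:3,:3]=R.from_quat(st["eef_rot"]).as_matrix();W[:3,3]=st["ee_pos"];T=W@c["T_tool_cam"]
    return c,T
def ray(c,T,uv,z):
    d=T[:3,:3]@np.array([(uv[0]-c["cx"])/c["fx"],(uv[1]-c["cy"])/c["fy"],1.])
    return T[:3,3]+d*(z-T[2,3])/d[2]
def proj(c,T,P):
    p=np.linalg.inv(T)@np.append(P,1); return np.array([c["fx"]*p[0]/p[2]+c["cx"],c["fy"]*p[1]/p[2]+c["cy"]])
E
python3 - <<'E'
from h import *
S=cam("scene");D=cam("side")
P={"rollers":((252,172),(264,249),85),"handle_end":((206,161),(295,285),88),"bowlrim":((417,225),(221,173),70),
"turtle":((348,208),(226,218),20),"duck":((248,198),(295,230),80),"owl":((209,245),(346,217),60),"cup":((340,237),(275,174),105),"yellow":((210,142),(248,360),15),"stepNearLeft":((316,170),(208,243),50),"stepFarLeft":((275,217),(295,222),50),"stepFarR":((173,190),(343,288),50)}
for k,(a,b,z) in P.items(): print(k,ray(*S,a,z).round(),ray(*D,b,z).round())
E
```

```text
rollers [ 507. -201.   85.] [ 490. -213.   85.]
handle_end [ 538. -350.   88.] [ 526. -378.   88.]
bowlrim [457. 284.  70.] [460. 285.  70.]
turtle [431.  73.  20.] [429.  60.  20.]
duck [ 608. -137.   80.] [ 606. -151.   80.]
owl [ 793. -113.   60.] [ 798. -114.   60.]
cup [638. 165. 105.] [636. 154. 105.]
yellow [ 355. -510.   15.] [ 365. -506.   15.]
stepNearLeft [354. -81.  50.] [344. -92.  50.]
stepFarLeft [605. -51.  50.] [634. -75.  50.]
stepFarR [ 663. -370.   50.] [ 658. -394.   50.]
```

Request:
move_arm(motion=[[[100,-0.0374,0.0316,0,0],[100,-0.0374,0.0316,0,0],[100,-0.0374,0.0316,0,0],[100,-0.0374,0.0316,0,0],[100,-0.0374,0.0316,0,0],[100,-0.0374,0.0316,0,0],[100,-0.0374,0.0316,0,0],[100,-0.0374,0.0316,0,0],[100,-0.0374,0.0316,0,0],[100,-0.0374,0.0316,0,0],[100,-0.0374,0.0316,0,0],[100,-0.0374,0.0316,0,0]]])

```text
t: 1.1
ee_pos: [409.6, 152.9, 218.6]
eef_rot: [0.846, 0.534, 0.0, 0.0]
contact_force: [1.3, 0.8, -0.0]
opening: 92.9
```

Request:
move_arm(motion=[[[100,-0.0374,0.0316,0,0],[100,-0.0374,0.0316,0,0],[100,-0.0374,0.0316,0,0],[100,-0.0374,0.0316,0,0],[100,-0.0374,0.0316,0,0],[100,-0.0374,0.0316,0,0],[100,-0.0374,0.0316,0,0],[100,-0.0374,0.0316,0,0],[100,-0.0374,0.0316,0,0],[100,-0.0374,0.0316,0,0],[100,-0.0374,0.0316,0,0],[100,-0.0374,0.0316,0,0]]])

```text
t: 2.1
ee_pos: [529.1, -302.0, 218.3]
eef_rot: [0.846, 0.534, -0.0, -0.0]
contact_force: [0.9, 0.9, 0.9]
opening: 92.9
```

Request:
move_arm(motion=[[[100,0,0,0,0.0386],[100,0,0,0,0.0386],[100,0,0,0,0.0386],[100,0,0,0,0.0386],[100,0,0,0,0.0386],[100,0,0,0,0.0386],[100,0,0,0,0.0386],[100,0,0,0,0.0386],[100,0,0,0,0],[100,0,0,0,0]]])

```text
t: 2.93
ee_pos: [529.1, -299.9, 218.4]
eef_rot: [0.997, 0.08, -0.0, -0.0]
contact_force: [0.2, 0.4, 1.0]
opening: 93.1
```

Run:
```python
from h import *
s=robot.state();im=robot.snapshot("wrist");cv2.imwrite("pics/w1.png",im);np.save("w1.npy",{k:s[k] for k in("ee_pos","eef_rot")},allow_pickle=True)
print(s["t"],s["ee_pos"],R.from_quat(s["eef_rot"]).as_matrix().round(3),s["joint_pos"].round(3))
```

```text
2.9333 [ 529.087961   -299.8969622   218.35746384] [[ 0.987  0.159 -0.   ]
 [ 0.159 -0.987  0.   ]
 [-0.    -0.    -1.   ]] [-0.558 -0.029  1.591 -0.     1.579 -0.717]
```

View pics/w1.png

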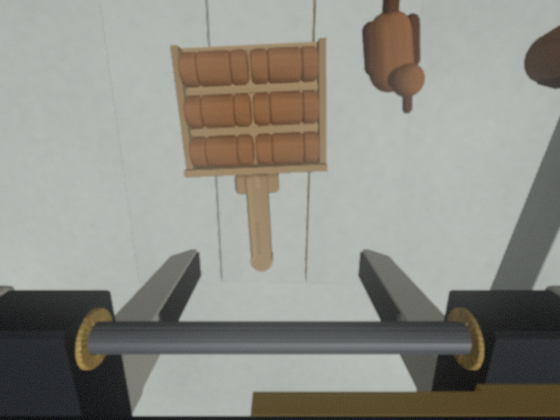

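The wrist view shows the board clearly. The handle runs from (256,195) to its tip at (262,270), the back wall corners are at (186,175) and (327,169), and the front side-wall ends are at (173,47) and (325,40).

Run:
```python
from h import *
s=np.load("w1.npy",allow_pickle=True).item();C=cam("wrist",s)
f=lambda u,z:ray(*C,u,z)
a=f((256.5,195),88);b=f((262,271),88);print("handle",a.round(1),b.round(1))
bl,br=f((186,175),84),f((327,169),84);fl,fr=f((173,47),75),f((325,40),75)
print("corners",bl.round(1),br.round(1),fl.round(1),fr.round(1), np.linalg.norm((bl-br)[:2]))
for p,q in((b,a),((bl+br)/2,(fl+fr)/2)):
    d=(p*0+q-p)[:2];print("yaw",np.degrees(np.arctan2(d[1],d[0])))
d=(br-bl)[:2];print("yaw lat",np.degrees(np.arctan2(d[1],d[0]))+90)
d=(a-b)[:2]/np.linalg.norm((a-b)[:2]);print("dir",d,"end-back dist",np.dot((bl+br)[:2]/2-b[:2],d))
for gx in(-112,-125,-140): 
    g=b[:2]+d*(gx+165); Rm=R.from_quat(s["eef_rot"]).as_matrix(); v=np.append(g,0)-np.append(s["ee_pos"][:2],0);print(gx,g.round(1),"tool d",(Rm.T@v).round(1))
```

```text
handle [ 505.8 -293.7   88. ] [ 522.8 -374.2   88. ]
corners [ 435.4 -285.9   84. ] [ 569.2 -258.5   84. ] [ 413.1 -174.6   75. ] [ 545.8 -147.6   75. ] 136.61792826366778
yaw 101.93994385753678
yaw 101.59987790485978
yaw lat 101.57673517086934
dir [-0.2068863   0.97836499] end-back dist 104.04347484571517
-112 [ 511.8 -322.3] tool d [-20.6  19.4   0. ]
-125 [ 514.5 -335. ] tool d [-20.   32.4  -0. ]
-140 [ 517.6 -349.7] tool d [-19.3  47.4  -0. ]
```

Request:
move_arm(motion=[[[100,-0.0124,0.0234,0,-0.0071],[100,-0.0124,0.0234,0,-0.0071],[100,0,0,0.05,0],[100,0,0,0.05,0],[100,0,0,0.05,0],[100,0,0,0.03,0],[100,0,0,0.0215,0],[100,0,0,0,0]]])

```text
t: 3.65
ee_pos: [514.1, -339.0, 53.1]
eef_rot: [0.995, 0.102, -0.002, -0.002]
contact_force: [-0.7, 0.3, -0.3]
opening: 93.4
```

Request:
move_arm(motion=[[[0,0,0,0,0],[0,0,0,0,0],[0,0,0,0,0],[0,0,0,0,0],[0,0,0,0,0],[0,0,0,0,0],[0,0,0,0,0],[0,0,0,0,0],[0,0,0,0,0],[0,0,0,0,0]]])

```text
t: 4.48
ee_pos: [515.8, -340.1, 57.4]
eef_rot: [0.995, 0.1, -0.0, -0.0]
contact_force: [-0.8, -0.8, -0.7]
opening: 31.0
```

Request:
move_arm(motion=[[[0,0,0,-0.004,0],[0,0,0,-0.005,0],[0,0,0,-0.005,0],[0,0,0,-0.005,0],[0,0,0,-0.005,0],[0,0,0,0,0],[0,0,0,0,0],[0,0,0,0,0]]])

```text
t: 5.15
ee_pos: [515.9, -340.3, 76.8]
eef_rot: [0.995, 0.1, 0.0, 0.0]
contact_force: [0.7, -1.9, -1.5]
opening: 21.7
```

Run:
```python
from h import *
s=robot.state();im=robot.snapshot("wrist");im2=robot.snapshot("side")
cv2.imwrite("pics/w2.png",np.hstack([im[:,100:400],cv2.resize(im2[190:330,180:380],(500,350))[:420] if 0 else cv2.copyMakeBorder(cv2.resize(im2[190:330,180:380],(500,350)),0,70,0,0,0)]))
print(s["ee_pos"],s["contact_force"],s["ft_torque"],s["opening"])
```

```text
[ 515.90806203 -340.29844085   76.76923728] [ 0.7127099  -1.938865   -1.51649416] [-0.33019528 -0.04808686  0.02728563] 21.695491434362165
```

View pics/w2.png

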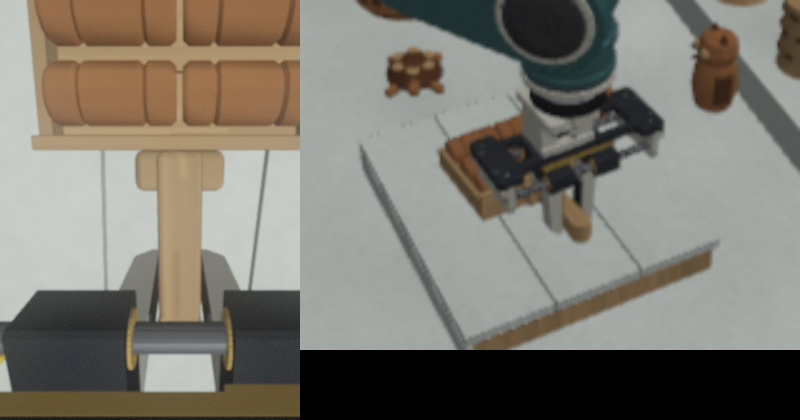

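The wrist and side crops show the fingers closed on the handle (opening 21.7 mm), with the rollers still seated. The −1.5 N reading suggests the lip is still resting on the step and the handle is pivoting in the pads. I'll lift a bit more and compare.

Request:
move_arm(motion=[[[0,0,0,-0.005,0],[0,0,0,-0.005,0],[0,0,0,-0.005,0],[0,0,0,-0.005,0],[0,0,0,0,0],[0,0,0,0,0],[0,0,0,0,0]]])

```text
t: 5.83
ee_pos: [515.9, -340.3, 92.9]
eef_rot: [0.995, 0.1, 0.0, 0.0]
contact_force: [1.3, -2.1, -1.6]
opening: 21.9
```

Run:
```python
from h import *
s=robot.state();im=robot.snapshot("wrist");np.save("w3.npy",{k:s[k] for k in("ee_pos","eef_rot")},allow_pickle=True)
cv2.imwrite("pics/w3.png",im)
print(s["ee_pos"],s["contact_force"],s["ft_torque"],s["opening"])
```

```text
[ 515.92653359 -340.3455197    92.86603966] [ 1.27235785 -2.11087463 -1.55621678] [-0.37991066 -0.0237494   0.03919344] 21.93036796362961
```

View pics/w3.png

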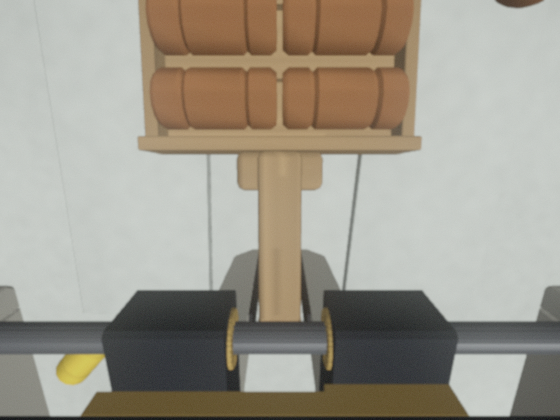

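In w3 the back wall's top edge spans (139,137)-(421,137). That puts it only 6 mm above the TCP, so the board has tilted about 10° lip-down and the handle does pivot in the pads at this grip. I'll lower it, open and regrip closer to the tray, where the load moment is smaller.

Request:
move_arm(motion=[[[0,0,0,0.005,0],[0,0,0,0.005,0],[0,0,0,0.005,0],[0,0,0,0.005,0],[0,0,0,0.005,0],[0,0,0,0.005,0],[0,0,0,0.005,0],[0,0,0,0.005,0],[0,0,0,0.004,0],[0,0,0,0,0],[0,0,0,0,0]]])

```text
t: 6.8
ee_pos: [516.1, -340.7, 57.9]
eef_rot: [0.995, 0.1, 0.0, 0.001]
contact_force: [0.2, -4.3, 3.4]
opening: 22.0
```

Request:
move_arm(motion=[[[45,0,0,0,0],[45,0,0,0,0],[45,0,0,0,0],[45,0,0,0,0]]])

```text
t: 7.13
ee_pos: [515.7, -339.9, 57.1]
eef_rot: [0.995, 0.1, -0.0, -0.0]
contact_force: [0.5, -0.0, 0.4]
opening: 40.7
```

Run:
```python
from h import *
s=robot.state();im=robot.snapshot("wrist");np.save("w4.npy",{k:s[k] for k in("ee_pos","eef_rot")},allow_pickle=True)
cv2.imwrite("pics/w4.png",im)
print(s["t"],s["ee_pos"],s["contact_force"],s["ft_torque"],s["opening"])
# back wall edge: strongest vertical colour change along columns at left/right of the handle
lab=cv2.cvtColor(im,cv2.COLOR_BGR2LAB).astype(int)
for u in (170,200,330,360,400):
    col=lab[100:200,u,2]; print(u,[ (100+i,col[i]) for i in range(20,80,4)])
```

```text
7.1333 [ 515.72418977 -339.9028035    57.13189115] [ 0.50734369 -0.03756895  0.39528574] [-0.03907885  0.04469398  0.01112994] 40.740611018648046
170 [(120, np.int64(151)), (124, np.int64(150)), (128, np.int64(146)), (132, np.int64(149)), (136, np.int64(144)), (140, np.int64(148)), (144, np.int64(149)), (148, np.int64(149)), (152, np.int64(147)), (156, np.int64(129)), (160, np.int64(130)), (164, np.int64(130)), (168, np.int64(130)), (172, np.int64(130)), (176, np.int64(130))]
200 [(120, np.int64(153)), (124, np.int64(149)), (128, np.int64(145)), (132, np.int64(150)), (136, np.int64(145)), (140, np.int64(149)), (144, np.int64(148)), (148, np.int64(149)), (152, np.int64(147)), (156, np.int64(130)), (160, np.int64(130)), (164, np.int64(130)), (168, np.int64(130)), (172, np.int64(130)), (176, np.int64(130))]
330 [(120, np.int64(152)), (124, np.int64(151)), (128, np.int64(148)), (132, np.int64(150)), (136, np.int64(146)), (140, np.int64(149)), (144, np.int64(149)), (148, np.int64(149)), (152, np.int64(147)), (156, np.int64(130)), (160, np.int64(131)), (164, np.int64(130)), (168, np.int64(131)), (172, np.int64(130)), (176, np.int64(130))]
360 [(120, np.int64(151)), (124, np.int64(150)), (128, np.int64(147)), (132, np.int64(149)), (136, np.int64(145)), (140, np.int64(149)), (144, np.int64(149)), (148, np.int64(149)), (152, np.int64(146)), (156, np.int64(130)), (160, np.int64(131)), (164, np.int64(130)), (168, np.int64(130)), (172, np.int64(130)), (176, np.int64(131))]
400 [(120, np.int64(150)), (124, np.int64(148)), (128, np.int64(146)), (132, np.int64(149)), (136, np.int64(143)), (140, np.int64(148)), (144, np.int64(149)), (148, np.int64(148)), (152, np.int64(146)), (156, np.int64(130)), (160, np.int64(130)), (164, np.int64(130)), (168, np.int64(130)), (172, np.int64(130)), (176, np.int64(130))]
```

Request:
move_arm(motion=[[[45,0,-0.0225,0,0],[45,0,-0.0225,0,0],[45,0,0,0,0],[0,0,0,0,0],[0,0,0,0,0],[0,0,0,0,0],[0,0,0,0,0],[0,0,0,0,0],[0,0,0,0,0],[0,0,0,0,0],[0,0,0,0,0]]])

```text
t: 8.1
ee_pos: [508.6, -305.1, 57.4]
eef_rot: [0.995, 0.1, -0.0, 0.0]
contact_force: [0.9, -2.1, -0.7]
opening: 22.0
```

Request:
move_arm(motion=[[[0,0,0,-0.003,0],[0,0,0,-0.004,0],[0,0,0,-0.004,0],[0,0,0,-0.004,0],[0,0,0,-0.004,0],[0,0,0,-0.004,0],[0,0,0,0,0],[0,0,0,0,0],[0,0,0,0,0]]])

```text
t: 8.85
ee_pos: [508.6, -304.9, 75.7]
eef_rot: [0.995, 0.1, -0.0, 0.0]
contact_force: [-0.2, -0.0, -4.8]
opening: 21.7
```

Run:
```python
from h import *
im=robot.snapshot("wrist");s=robot.state()
im2=robot.snapshot("side");s=robot.state()
cv2.imwrite("pics/w5.png",np.hstack([im[:,100:460],cv2.copyMakeBorder(cv2.resize(im2[190:330,180:380],(440,308)),0,112,0,0,0)]))
print(s["t"],s["ee_pos"],s["contact_force"],s["ft_torque"],s["opening"])
```

```text
8.95 [ 508.5415466  -304.81240213   75.60319016] [-0.4093592  -0.61414744 -4.43243083] [-0.43369048 -0.03561883 -0.02702844] 22.074329024176336
```

View pics/w5.png

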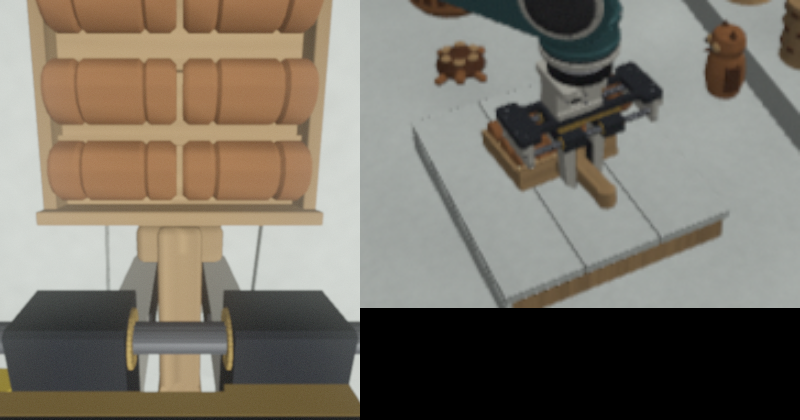

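The force is now −4.6 N, which is the board's full weight, so this grip carries the board. w5 shows all the rollers seated, with the back wall edge at row 223. I'll write an automatic tilt estimate from the back wall's width and row, then lift and check for creep.

```bash
cat >> h.py <<'E'
def tilt(im):
    """back-wall rear top edge in the tool frame -> (y,z,tilt deg) assuming grip at handle z=26"""
    lab=cv2.cvtColor(im,cv2.COLOR_BGR2LAB); m=(lab[:,:,2]>138)&(lab[:,:,0]>60)
    m[285:]=0
    w=m.sum(1); rows=np.where(w>230)[0]
    r=rows.max(); c=np.where(m[r-3])[0]; c0,c1=c.min(),c.max()+1
    K=robot.get_calibration("wrist"); dz=140*K["fx"]/(c1-c0)
    p=K["T_tool_cam"]@np.array([((c0+c1)/2-K["cx"])/K["fx"]*dz,(r+.5-K["cy"])/K["fy"]*dz,dz,1])
    return r,c0,c1,p[:3].round(1)
E
python3 - <<'E'
from h import *
for n in("w3","w4"): print(n,tilt(cv2.imread(f"pics/{n}.png")))
s=robot.state();print(tilt(robot.snapshot("wrist")),s["contact_force"],s["ee_pos"])
E
```

```text
w3 (np.int64(152), np.int64(140), np.int64(420), array([  0.7, -64.8,  -7.5]))
w4 (np.int64(153), np.int64(123), np.int64(437), array([  0.6, -66.2, -24.7]))
(np.int64(224), np.int64(137), np.int64(423), array([  0.6, -31.5, -21.1])) [-0.4093592  -0.61414744 -4.43243083] [ 508.5415466  -304.81240213   75.60319016]
```

Request:
move_arm(motion=[[[0,0,0,-0.004,0],[0,0,0,-0.008,0],[0,0,0,-0.01,0],[0,0,0,-0.01,0],[0,0,0,-0.01,0],[0,0,0,-0.01,0],[0,0,0,-0.01,0],[0,0,0,-0.008,0],[0,0,0,-0.004,0],[0,0,0,0,0],[0,0,0,0,0]]])

```text
t: 9.92
ee_pos: [508.6, -304.9, 134.9]
eef_rot: [0.995, 0.1, -0.0, -0.0]
contact_force: [-0.2, -0.8, -5.6]
opening: 21.7
```

Run:
```python
from h import *
s=robot.state();im=robot.snapshot("wrist");cv2.imwrite("pics/w6.png",im);print(tilt(im),s["contact_force"],s["ft_torque"],s["ee_pos"],s["t"])
```

```text
(np.int64(224), np.int64(137), np.int64(422), array([  0.4, -31.3, -20.6])) [-0.22400255 -0.81178067 -5.5987036 ] [-0.43670503 -0.00092342 -0.02495604] [ 508.60503355 -304.86523896  134.93605645] 9.9167
```

The wall edge is unchanged after the 60 mm lift, so there's no creep and the board is held at roughly 6° lip-down. I'll raise it further and carry it gently to the bowl, keeping the yaw as it is.

Request:
move_arm(motion=[[[0,0,0,-0.004,0],[0,0,0,-0.008,0],[0,0,0,-0.012,0],[0,0,0,-0.012,0],[0,0,0,-0.012,0],[0,0,0,-0.006,0],[0,0,0,-0.003,0],[0,0.0014,-0.009,0,0],[0,0.0028,-0.018,0,0],[0,0.0043,-0.027,0,0],[0,0.0057,-0.036,0,0],[0,0.0057,-0.036,0,0]]])

```text
t: 10.97
ee_pos: [503.5, -200.9, 179.9]
eef_rot: [0.995, 0.1, -0.0, -0.0]
contact_force: [0.0, 2.3, -5.3]
opening: 21.7
```

Request:
move_arm(motion=[[[0,0.0057,-0.036,0,0],[0,0.0057,-0.036,0,0],[0,0.0057,-0.036,0,0],[0,0.0057,-0.036,0,0],[0,0.0057,-0.036,0,0],[0,0.0057,-0.036,0,0],[0,0.0057,-0.036,0,0],[0,0.0057,-0.036,0,0],[0,0.0057,-0.036,0,0],[0,0.0057,-0.036,0,0],[0,0.0043,-0.027,0,0],[0,0.0028,-0.018,0,0]]])

```text
t: 11.97
ee_pos: [488.4, 127.6, 180.0]
eef_rot: [0.995, 0.101, -0.0, -0.0]
contact_force: [1.2, -1.2, -4.5]
opening: 21.7
```

Request:
move_arm(motion=[[[0,0.0014,-0.009,0,0],[0,0,0,0,0],[0,0,0,0,0],[0,0,0,0,0]]])

```text
t: 12.3
ee_pos: [489.4, 131.5, 180.5]
eef_rot: [0.995, 0.1, -0.0, 0.0]
contact_force: [-0.7, -1.0, -4.7]
opening: 21.8
```

Run:
```python
from h import *
s=robot.state();im=robot.snapshot("wrist");im2=robot.snapshot("side");im3=robot.snapshot("scene")
print(tilt(im),s["contact_force"],s["ee_pos"],s["t"])
cv2.imwrite("pics/w7.png",np.hstack([cv2.resize(im2[100:270,150:320],(400,400)),cv2.resize(im3[120:290,330:500],(400,400))]))
```

```text
(np.int64(234), np.int64(184), np.int64(507), array([ 29. , -33. , -38.8])) [-0.73697737 -1.02766098 -4.65201393] [489.37213189 131.46248494 180.4692425 ] 12.3
```

View pics/w7.png

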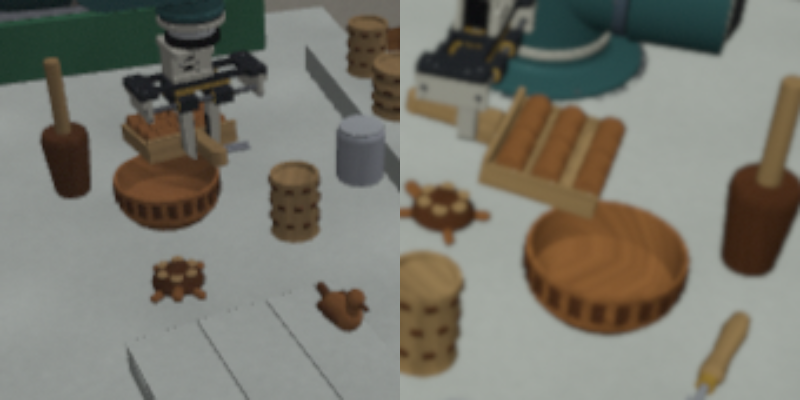

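All three rows are still seated, and the board is level-ish above the near side of the bowl. I'll make the tilt mask more robust, then try a small upward jerk (sharp start, soft stop) to step the tilt in the grip.

```bash
cat >> h.py <<'E'
def tilt(im,off=None):
    lab=cv2.cvtColor(im,cv2.COLOR_BGR2LAB); m=((lab[:,:,2]>138)&(lab[:,:,0]>60)).astype(np.uint8)
    best=None
    for r in range(284,60,-1):
        x=m[r]; 
        e=np.flatnonzero(np.diff(np.r_[0,cv2.morphologyEx(x[None],cv2.MORPH_CLOSE,np.ones((1,9)))[0],0])); L=e[1::2]-e[::2]
        k=[i for i in range(len(L)) if e[2*i]<215 and e[2*i+1]>345 and L[i]<345]
        if k and L[k[0]]>200: best=(r,e[2*k[0]],e[2*k[0]+1]);break
    if best is None: return None
    r=best[0]; a=m[r-3,:280]; b=m[r-3,280:]
    c0=280-np.argmax(a[::-1][40:]==0)-40; c1=280+40+np.argmax(b[40:]==0)
    K=robot.get_calibration("wrist"); dz=140*K["fx"]/(c1-c0)
    p=K["T_tool_cam"]@np.array([((c0+c1)/2-K["cx"])/K["fx"]*dz,(r+.5-K["cy"])/K["fy"]*dz,dz,1])
    y,z=-p[1],-p[2]-19   # forward / up of grasp point; flat: (30,8)
    return r,c0,c1,p[:3].round(1),"deg",round(np.degrees(np.arctan2(8,30)-np.arctan2(z,y)),1)
E
python3 - <<'E'
from h import *
print(tilt(cv2.imread("pics/w6.png")),tilt(robot.snapshot("wrist")))
E
```

```text
(224, np.int64(137), np.int64(422), array([  0.4, -31.3, -20.6]), 'deg', np.float64(12.1)) (174, np.int64(141), np.int64(445), array([  6.6, -56.4, -22.9]), 'deg', np.float64(11.0))
```

Request:
move_arm(motion=[[[0,0,0,-0.02,0],[0,0,0,-0.015,0],[0,0,0,-0.01,0],[0,0,0,-0.005,0],[0,0,0,0,0],[0,0,0,0,0]]])

```text
t: 13.0
ee_pos: [489.6, 132.0, 220.4]
eef_rot: [0.995, 0.1, -0.0, 0.0]
contact_force: [0.6, -0.3, -5.9]
opening: 21.7
```

Run:
```python
from h import *
im=robot.snapshot("wrist");cv2.imwrite("pics/w8.png",im);print(tilt(im),robot.state()["contact_force"])
```

```text
(223, np.int64(138), np.int64(465), array([  9.8, -38.1, -39. ]), 'deg', np.float64(-12.8)) [-0.40478188 -0.49926754 -5.69930949]
```

```bash
cat >> h.py <<'E'
def tilt(im):
    """left half only: rear edge row near col 200 (last wood row before >=8 bright rows), left end"""
    lab=cv2.cvtColor(im,cv2.COLOR_BGR2LAB); m=(lab[:,:,2]>138)&(lab[:,:,0]>60)
    out=[]
    for u in(185,200,212):
        x=m[:,u]; r=next((r for r in range(280,60,-1) if x[r-5:r+1].all() and not x[r+1:r+5].any()),0); out.append(r)
    r=int(np.median(out)); c0=200-np.argmax(m[r-3,:200][::-1]==0)
    K=robot.get_calibration("wrist"); dz=140*K["fx"]/(2*(279.8-c0))
    p=K["T_tool_cam"]@np.array([0,(r+.5-K["cy"])/K["fy"]*dz,dz,1])
    return out,c0,p[:3].round(1),"deg",round(np.degrees(np.arctan2(8,30)-np.arctan2(-p[2]-19,-p[1])),1)
E
python3 - <<'E'
from h import *
for n in("w3","w4","w6","w8"):print(tilt(cv2.imread(f"pics/{n}.png")))
E
```

```text
([152, 152, 152], np.int64(140), array([  0.3, -64.8,  -7.3]), 'deg', np.float64(25.2))
([153, 153, 153], np.int64(123), array([  0.3, -66.2, -24.5]), 'deg', np.float64(10.2))
([224, 224, 224], np.int64(137), array([  0.3, -31.4, -20.9]), 'deg', np.float64(11.5))
([241, 240, 264], np.int64(184), array([ 0.2,  4.9, 46.4]), 'deg', np.float64(109.2))
```

Request:
move_arm(motion=[[[0,0,0,0.005,0],[0,0,0,0.01,0],[0,0,0,0.015,0],[0,0,0,0.015,0],[0,0,0,0.005,0],[0,0,0,0,0],[0,0,0,-0.04,0],[0,0,0,-0.025,0],[0,0,0,-0.012,0],[0,0,0,-0.004,0],[0,0,0,0,0],[0,0,0,0,0]]])

```text
t: 14.05
ee_pos: [489.3, 132.0, 244.3]
eef_rot: [0.995, 0.1, -0.001, 0.0]
contact_force: [-0.9, 0.4, -6.5]
opening: 21.6
```

Run:
```python
from h import *
im=robot.snapshot("wrist");cv2.imwrite("pics/w9.png",im);print(tilt(im),robot.state()["contact_force"])
```

```text
([219, 233, 259], np.int64(190), array([ 0.2,  4.7, 62.3]), 'deg', np.float64(108.2)) [-0.16158063  0.39897389 -5.26542169]
```

View pics/w9.png

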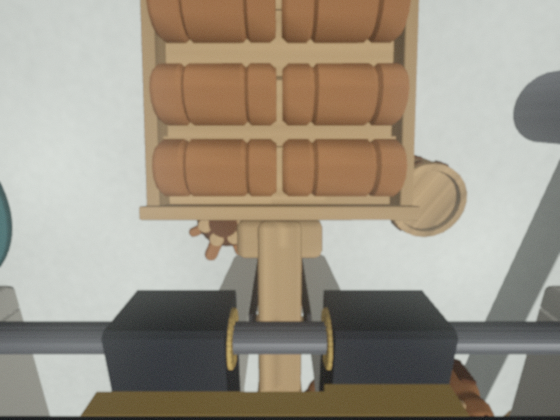

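w9 shows the back wall edge now at row 219 with its left end at col 140. That works out to about 13°, so the stronger jerk added roughly 7°, and all the rollers are in view. From here I'll move down and brake sharply, so each step of tilt happens low over the bowl.

Request:
move_arm(motion=[[[0,0,0,0.012,0],[0,0,0,0.025,0],[0,0,0,0.04,0],[0,0,0,0,0],[0,0,0,0,0],[0,0,0,0,0],[0,0,0,0,0]]])

```text
t: 14.68
ee_pos: [490.1, 132.2, 185.5]
eef_rot: [0.995, 0.1, 0.001, -0.0]
contact_force: [-0.2, 0.2, -4.8]
opening: 21.9
```

```bash
cat >> h.py <<'E'
def tilt(im):
    lab=cv2.cvtColor(im,cv2.COLOR_BGR2LAB); m=(lab[:,:,2]>138)&(lab[:,:,0]>60)
    out=[]
    for u in(160,170,180):
        x=m[:,u]; out.append(next((r for r in range(120,280) if x[r-5:r+1].all() and not x[r+1:r+9].any()),0))
    r=int(np.median(out)); c0=185-np.argmax(m[r-4,:185][::-1]==0)
    K=robot.get_calibration("wrist"); dz=140*K["fx"]/(2*(279.8-c0))
    p=K["T_tool_cam"]@np.array([0,(r+.5-K["cy"])/K["fy"]*dz,dz,1])
    return out,c0,p[1:3].round(1),"deg",round(np.degrees(np.arctan2(5.5,30)-np.arctan2(-p[2]-19,-p[1])),1)
def look(n):
    im=robot.snapshot("wrist");cv2.imwrite(f"pics/{n}.png",im);s=robot.state();print(tilt(im),s["contact_force"].round(1),s["ee_pos"].round(1),s["t"])
E
python3 - <<'E'
from h import *
for n in("w3","w6","w8","w9"):print(tilt(cv2.imread(f"pics/{n}.png")))
look("w10")
E
```

```text
([152, 152, 152], np.int64(139), array([-64.9,  -8.4]), 'deg', np.float64(19.7))
([224, 224, 224], np.int64(137), array([-31.4, -20.9]), 'deg', np.float64(7.0))
([223, 223, 223], np.int64(138), array([-31.5, -19.7]), 'deg', np.float64(9.1))
([219, 219, 219], np.int64(140), array([-32.7, -17. ]), 'deg', np.float64(13.8))
([215, 215, 215], np.int64(142), array([-34. , -14.3]), 'deg', np.float64(18.3)) [ 0.7  1.4 -4. ] [490.1 132.2 185.5] 14.7333
```

That worked, and the tilt is now 18°. I'll repeat the cycle.

Request:
move_arm(motion=[[[0,0,0,-0.01,0],[0,0,0,-0.019,0],[0,0,0,-0.023,0],[0,0,0,-0.017,0],[0,0,0,-0.008,0],[0,0,0,0.012,0],[0,0,0,0.025,0],[0,0,0,0.04,0],[0,0,0,0,0],[0,0,0,0,0],[0,0,0,0,0]]])

```text
t: 15.65
ee_pos: [489.7, 132.1, 184.7]
eef_rot: [0.995, 0.1, 0.0, -0.0]
contact_force: [-0.4, -0.4, -4.2]
opening: 21.9
```

```bash
python3 -c "
from h import *
look('w11')"
```

```text
([214, 215, 215], np.int64(144), array([-33.3, -12.1]), 'deg', np.float64(22.2)) [ 0.9  0.1 -5.2] [490.  132.2 185.3] 15.7
```

Request:
move_arm(motion=[[[0,0,0,-0.01,0],[0,0,0,-0.02,0],[0,0,0,-0.027,0],[0,0,0,-0.02,0],[0,0,0,-0.008,0],[0,0,0,0.015,0],[0,0,0,0.033,0],[0,0,0,0.051,0],[0,0,0,0,0],[0,0,0,0,0],[0,0,0,0,0]]])

```text
t: 16.62
ee_pos: [489.8, 132.1, 173.9]
eef_rot: [0.995, 0.1, 0.0, -0.0]
contact_force: [0.5, 0.5, -4.6]
opening: 21.7
```

```bash
python3 -c "
from h import *
look('w12')"
```

```text
([213, 219, 219], np.int64(162), array([-23.7,  10.6]), 'deg', np.float64(61.8)) [ 0.7  0.2 -4.5] [490.2 132.2 174.7] 16.6667
```

```bash
python3 -c "
from h import *
im=cv2.imread('pics/w12.png');im3=robot.snapshot('scene')
cv2.imwrite('pics/w12b.png',np.hstack([im[:,60:460],cv2.resize(im3[120:290,330:500],(400,420))]))"
```

```text
(no output)
```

View pics/w12b.png

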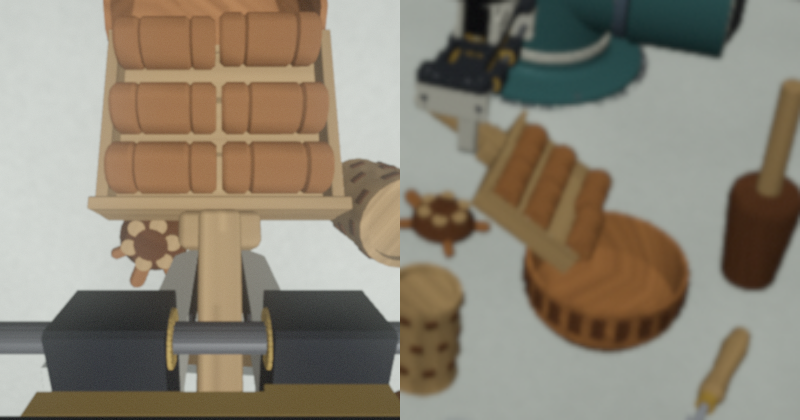

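The tilt is now about 30° (wall edge (148,209)-(412,209) in full-image coordinates), with the front row at the point of rolling and the lip over the mouth. One more jerk should do it.

Request:
move_arm(motion=[[[0,0,0,-0.01,0],[0,0,0,-0.018,0],[0,0,0,-0.023,0],[0,0,0,-0.018,0],[0,0,0,-0.008,0],[0,0,0,0.012,0],[0,0,0,0.027,0],[0,0,0,0.042,0],[0,0,0,0,0],[0,0,0,0,0],[0,0,0,0,0],[0,0,0,0,0]]])

```text
t: 17.72
ee_pos: [490.2, 132.2, 171.2]
eef_rot: [0.995, 0.1, 0.001, -0.0]
contact_force: [0.5, -0.4, -4.1]
opening: 21.5
```

```bash
python3 -c "
from h import *
look('w13')
im=cv2.imread('pics/w13.png');im3=robot.snapshot('scene')
cv2.imwrite('pics/w13b.png',np.hstack([im[:,60:460],cv2.resize(im3[120:290,330:500],(400,420))]))"
```

```text
([214, 219, 220], np.int64(162), array([-23.7,  10.6]), 'deg', np.float64(61.8)) [ 0.4 -0.  -3.7] [490.2 132.2 171.2] 17.7667
```

View pics/w13b.png

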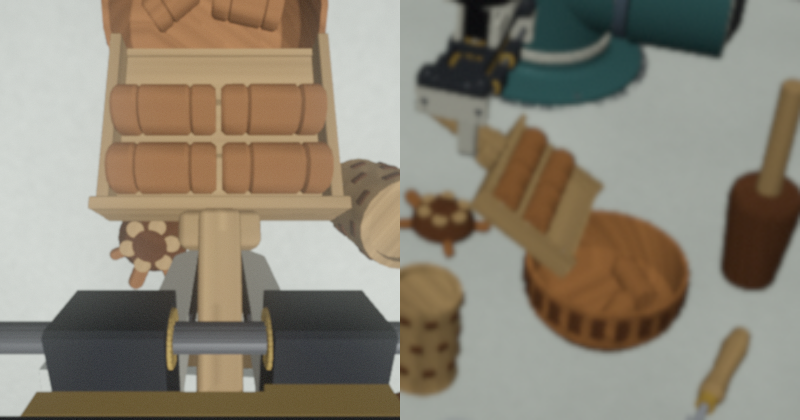

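w13 shows both front rollers lying in the bowl, with the middle and rear rows still in their grooves. I'll raise gently and carry the board back over the step.

Request:
move_arm(motion=[[[0,0,0,-0.006,0],[0,0,0,-0.014,0],[0,0,0,-0.02,0],[0,0,0,-0.02,0],[0,0,0,-0.01,0],[0,0,0,-0.005,0],[0,-0.0015,0.009,0,0],[0,-0.003,0.018,0,0],[0,-0.0046,0.0267,0,0],[0,-0.0061,0.0356,0,0],[0,-0.0061,0.0356,0,0],[0,-0.0061,0.0356,0,0]]])

```text
t: 18.82
ee_pos: [493.1, 0.3, 228.6]
eef_rot: [0.995, 0.1, -0.001, 0.0]
contact_force: [1.2, 0.3, -4.9]
opening: 22.0
```

Request:
move_arm(motion=[[[0,-0.0061,0.0356,0,0],[0,-0.0061,0.0356,0,0],[0,-0.0061,0.0356,0,0],[0,-0.0061,0.0356,0,0],[0,-0.0061,0.0356,0,0],[0,-0.0061,0.0356,0,0],[0,-0.0061,0.0356,0,0],[0,-0.0061,0.0356,0,0],[0,-0.0046,0.0267,0,0],[0,-0.003,0.018,0,0],[0,-0.0015,0.009,0,0],[0,0,0,0,0]]])

```text
t: 19.82
ee_pos: [501.9, -273.6, 228.8]
eef_rot: [0.995, 0.099, -0.0, -0.0]
contact_force: [0.3, 1.4, -4.5]
opening: 21.8
```

Request:
move_arm(motion=[[[0,0,0,0.008,0],[0,0,0,0.015,0],[0,0,0,0.02,0],[0,0,0,0.02,0],[0,0,0,0.018,0],[0,0,0,0.012,0],[0,0,0,0.008,0],[0,0,0,0.005,0],[0,0,0,0.003,0],[0,0,0,0,0],[0,0,0,0,0]]])

```text
t: 20.73
ee_pos: [502.4, -272.8, 142.8]
eef_rot: [0.995, 0.1, 0.0, 0.0]
contact_force: [0.1, 0.6, -2.9]
opening: 21.8
```

```bash
python3 -c "
from h import *
look('w14')"
```

```text
([213, 219, 219], np.int64(162), array([-23.7,  10.6]), 'deg', np.float64(61.8)) [ 0.8  0.5 -4.5] [ 502.4 -272.9  142.9] 20.7833
```

Request:
move_arm(motion=[[[0,0,0,0.005,0],[0,0,0,0.005,0],[0,0,0,0.005,0],[0,0,0.0035,0.006,0],[0,0,0.0035,0.006,0],[0,0,0.0035,0.006,0],[0,0,0.0035,0.006,0],[0,0,0.0035,0.006,0],[0,0,0.003,0.006,0],[0,0,0.003,0.006,0],[0,0,0.003,0.006,0],[0,0,0,0,0]]])

```text
t: 21.78
ee_pos: [506.1, -293.6, 90.5]
eef_rot: [0.995, 0.1, -0.001, -0.001]
contact_force: [0.2, -2.7, 0.0]
opening: 21.8
```

Request:
move_arm(motion=[[[0,0,0.0025,0.006,0],[0,0,0.0025,0.006,0],[0,0,0.0025,0.006,0],[0,0,0.002,0.006,0],[0,0,0.002,0.006,0],[0,0,0,0,0],[0,0,0,0,0]]])

```text
t: 22.37
ee_pos: [508.1, -302.5, 67.4]
eef_rot: [0.995, 0.1, -0.0, -0.0]
contact_force: [0.3, 0.2, -3.6]
opening: 21.7
```

```bash
python3 -c "
from h import *
look('w15')"
```

```text
([211, 211, 211], np.int64(133), array([-38.7, -23. ]), 'deg', np.float64(4.5)) [ 0.   0.1 -3.5] [ 508.2 -302.5   67.7] 22.4167
```

Request:
move_arm(motion=[[[0,0,0.001,0.004,0],[0,0,0.001,0.004,0],[0,0,0,0.002,0],[0,0,0,0,0],[0,0,0,0,0]]])

```text
t: 22.83
ee_pos: [508.6, -304.2, 59.9]
eef_rot: [0.995, 0.1, 0.0, 0.0]
contact_force: [-0.2, -1.2, -2.0]
opening: 21.7
```

```bash
python3 -c "
from h import *
look('w16')"
```

```text
([212, 212, 212], np.int64(131), array([-38.8, -25. ]), 'deg', np.float64(1.5)) [-0.1 -1.9 -0.2] [ 508.6 -304.2   60. ] 22.8833
```

Request:
move_arm(motion=[[[0,0,0,0.002,0],[0,0,0,0.0015,0],[0,0,0,0,0],[0,0,0,0,0],[0,0,0,0,0]]])

```text
t: 23.3
ee_pos: [508.6, -304.1, 57.1]
eef_rot: [0.995, 0.1, 0.0, -0.0]
contact_force: [0.2, -1.8, -0.4]
opening: 21.8
```

```bash
python3 -c "
from h import *
look('w17')"
```

```text
([213, 213, 213], np.int64(130), array([-38.6, -26.1]), 'deg', np.float64(-0.0)) [ 0.7 -1.8 -0.7] [ 508.6 -304.1   57.1] 23.35
```

Request:
move_arm(motion=[[[0,0,0,0.0015,0],[0,0,0,0.0015,0],[0,0,0,0,0],[0,0,0,0,0],[0,0,0,0,0]]])

```text
t: 23.77
ee_pos: [508.7, -304.4, 55.4]
eef_rot: [0.995, 0.1, 0.0, 0.0]
contact_force: [-3.3, -0.8, 7.8]
opening: 21.9
```

```bash
python3 -c "
from h import *
look('w18')
im=cv2.imread('pics/w18.png');im3=robot.snapshot('scene')
cv2.imwrite('pics/w18b.png',np.hstack([im[:,60:460],cv2.resize(im3[120:240,160:340],(400,267)),]) if 0 else np.hstack([im[:,60:460],cv2.copyMakeBorder(cv2.resize(im3[120:240,160:340],(400,267)),0,153,0,0,0)]))"
```

```text
([213, 213, 213], np.int64(129), array([-38.9, -27. ]), 'deg', np.float64(-1.3)) [-2.3 -2.2  6.5] [ 508.7 -304.4   55.5] 23.8167
```

View pics/w18b.png

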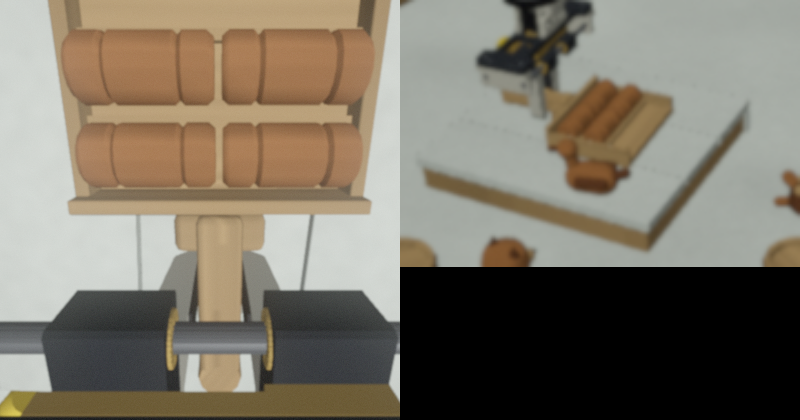

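The board is flat on the step and lightly pressed (+6.5 N), and both remaining rows are in their grooves. I'll release it and retreat upward.

Request:
move_arm(motion=[[[60,0,0,0,0],[60,0,0,0,0],[60,0,0,0,0],[60,0,0,0,0],[60,0,0,0,0],[60,0,0,0,0],[60,0,0,-0.01,0],[60,0,0,-0.025,0],[60,0,0,-0.04,0],[60,0,0,-0.05,0],[60,0,0,-0.05,0],[60,0,0,-0.03,0]]])

```text
t: 24.87
ee_pos: [508.9, -304.3, 224.0]
eef_rot: [0.995, 0.1, 0.002, 0.001]
contact_force: [1.1, 0.1, 0.6]
opening: 55.8
```

Request:
move_arm(motion=[[[60,0,0.02,0,0],[60,0,0.04,0,0],[60,0,0.04,0,0],[60,0,0.02,0,0],[60,0,0,0,0],[60,0,0,0,0]]])

```text
t: 25.37
ee_pos: [527.5, -398.7, 218.0]
eef_rot: [0.995, 0.1, -0.0, -0.0]
contact_force: [-0.1, -0.0, -0.1]
opening: 55.7
```

```bash
python3 -c "
from h import *
s=robot.state();print(s['t'],s['ee_pos'],s['contact_force'])
im=robot.snapshot('wrist');im3=robot.snapshot('scene')
cv2.imwrite('pics/end.png',np.hstack([cv2.resize(im,(370,278)),cv2.resize(im3[110:310,160:500],(430,253))[:253] if 0 else cv2.resize(im3[100:320,160:500],(430,278))]))"
```

```text
25.3667 [ 527.48286667 -398.68795317  218.04274198] [-0.12477093 -0.02641523 -0.10116775]
```

View pics/end.png

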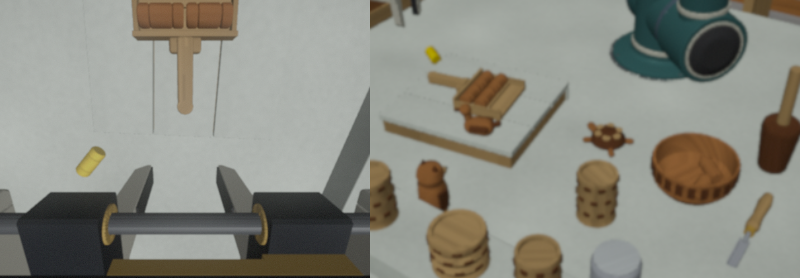

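The final view shows the board flat on the step with four rollers and an empty front groove. Two rollers lie in the bowl, and the bystanders look to be where they were.

```bash
python3 -c "
from h import *
print(robot.job_done())"
```

```text
the job is handed in; nothing more can be done
None
```

The job is done and handed in at about 25 s of the 69 s allowed. The two front rollers are in the bowl, and the board is back flat on the step with the other four rollers in their grooves.

- **First grip:** I gripped the handle 129 mm behind the tray origin, and the board pivoted in the pads as it lifted. I set it back down and regripped at about −93 mm, where it held at about 7° lip-down.
- **Tipping:** The arm can only turn about the vertical, so it cannot tilt the board directly. I stepped the tilt up to about 30° by letting the handle slip in the pads. One sharp upward start began it, then repeated short drops with hard stops low over the bowl until only the front row rolled off.
- **Setting down:** I lowered the board lip first onto the step and pivoted it flat, pressing lightly (6–8 N), then released it and backed away.

**Last checks:** The final pictures show the middle and rear rows in place, two rollers lying in the bowl, and the bowl and bystanders apparently unmoved (judged by eye). The tool force reads about zero.

**Checks that disagreed:** My automatic tilt reading failed over the bowl, giving values such as 61.8°, so I judged the tilt there from the pictures.

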